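# Seat and bolt the toothed stop on a carving easel

### The job

Lock the tile stop onto the sloping carving easel: take the five-toothed aluminium stop with the staple (not the four-toothed spare) and, without forcing it, set it into the slotted steel rail above the marble tile, staple towards the bolt, so that all five teeth are fully home and the bar lies flush on the rail. Then slide the barrel bolt all the way through the staple, and let go. Leave everything else on the bench where it stands.

Things in the scene. Friction and masses are not known exactly. Their poses are not given: they have to be found in the camera images.
- stop: Loose five-toothed aluminium stop, 0.25 kg, standing on its teeth. Origin at the tooth tips, mid-row; x across, y along, z up. Teeth 16 (x) by 12 (y) mm, z 0 to 22, at y 0, +-26, +-52 mm, last 3 mm stepped in by 1.5 mm. Bar above: 24 wide (x), 126 long, z 22 to 44 mm. On its middle a grip block, also 24 wide, 60 long (y), z 44 to 68 mm.
- staple (a point): Mouth of the arch-shaped staple at the stop's -y end, at y = -87, z = 30 mm of the stop, axes as the stop's. The arch is 24 mm wide, reaches 24 mm back to the bar's end; its opening is 16 mm wide (x), roof underside 8 mm above this point, open below.
- spare: A bystander: a similar aluminium stop with only four teeth (34 mm apart) and no staple; it does not fit the rail. The stop and the spare may stand in either one's place.
- board: Face of the easel's fixed sloping plywood board, rising 30 degrees away from the robot (easel turned a little). Origin on the face under the nominal middle of the slot rail; x up the slope, y level along the rail, z out of the face. Seated, the stop's axes are parallel to these, its origin at x = 0, z = 2 mm. Down-slope (x -46 to -215 mm) a fixed marble tile and ledge, 18 mm high.
- rail_nominal (a point): Nominal middle of the steel slot rail's top, 24 mm out from the board's origin, axes as the board's. Rail 46 (x) by 144 (y) mm, five through slots 19 (x) by 15 (y) mm, 26 mm apart along y, 1 mm chamfers. It was clamped by hand: its true middle lies up to 6 mm to either side of this point along y (not x). Too stiff to push along: feel or look for the slots. The seated bar rests on its top.
- bolt (a joint): Travel of the steel barrel bolt along the board's +y, in m: 0 drawn fully back, 0.035 fully shot (hard stop). Rubs with about 2.5 N and stays where it is left. Its rod is 10 mm thick, its axis at z = 32 mm of the board.
- bolt_knob (a point): On the bolt's upright knob, a 14 mm round steel post standing out of the board (z 34 to 74 mm of the board); this point is at x = 0, z = 60 mm, y = -165 mm plus the bolt's travel; axes as the board's. Bolt track below it: 36 mm wide, y -108 to -190 mm, 24 mm high, with two guides (y -117 and -184 mm) reaching z = 40 mm.
- chisel: Bystander: steel chisel lying on the bench, 175 mm long, 10 mm thick, lying between the stop and the spare.
- mallet: Bystander: round wooden carver's mallet standing on its head, 205 mm tall, 84 mm across.
- brush: Bystander: bench brush, 130 by 55 mm, 51 mm high.
- offcut: Bystander: marble offcut, 100 by 75 mm, 78 mm high.
- square: Bystander: flat steel square, 200 by 135 mm, 6 mm thick.
- spray: Bystander: white plastic bottle, 170 mm tall.
- mug: Bystander: white mug, 90 mm tall.
There are look-alikes about, which are no part of the job. Leave any black, brown or yellow look-alike of the stop alone.

How it is judged (in metres and radians):
On the way, in this order (a step that is already met when the one before it is completed fails the run):
1. the stop is fully home in the rail, staple at the bolt's end, while the bolt is still drawn back (z of stop in the frame of board below 0.0045 m and x of stop in the frame of board between -0.005 and 0.005 m and y of stop in the frame of board between -0.01 and 0.01 m and angle between the z axis of stop and the z axis of board, either way round below 0.08 rad and value of joint bolt below 0.012 m and y of staple in the frame of board below -0.07 m), for 0.2 s.
2. the bolt is shot through the staple (value of joint bolt above 0.031 m), for 0.2 s.
At the end, for the whole second after the job is handed in: The stop is at rest in the rail, its staple at the bolt's end, with all teeth home (within 2.5 mm of full depth, within 5 mm across and 10 mm along from the rail's nominal middle, square to the board within 4.5 degrees), and the bolt is shot to at least 31 of its 35 mm (z of stop in the frame of board below 0.0045 m and x of stop in the frame of board between -0.005 and 0.005 m and y of stop in the frame of board between -0.01 and 0.01 m and angle between the z axis of stop and the z axis of board, either way round below 0.08 rad and value of joint bolt above 0.031 m and linear speed of stop below 0.02 m/s and y of staple in the frame of board below -0.07 m); the robot touches nothing.
It fails at once if the stop is forced: it presses on the easel with more than 60 N (contact force between stop and board above 60 N).
It fails at once if a bystander on the bench is displaced by more than 30 mm (distance of any of spare, chisel, mallet, brush, offcut, square, spray, mug from where it was at the start of the episode above 0.03 m).
It also fails if it takes over 72 s, if anything falls off the work surface, if the arm or the gripper's body presses on something with over 40 N, if the wrist force passes 120 N, or if a joint passes its speed limit or range.

### The arm

A 6-joint arm with a two-finger parallel gripper is mounted at the origin on the work surface. World frame = base frame: x ahead of the robot, y to its left, z up, the work surface at z = 0. Lengths are in mm, angles in rad, forces in N, time in s.
With the tool pointing down it reaches from about 250 to 850 mm from the base axis. Payload 12.5 kg.
Tool frame: the origin (TCP) lies midway between the tips of the shut fingers; the grasp point (between the pads) lies 19 mm behind it; z points along the fingers, y is the line along which they close (so a half turn about z gives the same grasp; the last joint's range is limited). The gripper opens to 93 mm and grips with 3 to 60 N. Pads are 15 mm wide; open, the fingers measure 128 mm over their backs; the gripper's body (75 mm by 188 mm) begins 65 mm behind the grasp point.
Start: joints at [-1.323, 0.351, 1.652, -0, 1.139, -0.085], TCP at [179.699, -519.801, 218.633] pointing down, gripper open.
Joint ranges: [-2.75, 2.75], [-0.79, 2.1], [0.01, 2.65], [-1.57, 4.71], [0.07, 3.14], [-2.87, 2.87]. Speed limits (rad/s): [2.22, 2.22, 2.79, 3.14, 3.14, 3.14].

### API

Orientations are given as a unit quaternion [w, x, y, z].
In Python, from bench import telemetry, read_camera, finish_job gives the robot as it stands. The module is installed in compiled form; this text tells all that it offers.
- The arm moves only by the tool apply_moves, never from a script. Its argument "steps" is a list of rows, each an object of numbers: "dx", "dy", "dz": the shift along the tool's x, y, z in m; "wx", "wy", "wz": the turn, a rotation vector about the tool's x, y, z in degrees; "hand": the closure in counts, from 0 (fully open) to 255 (shut). In form: [{"dx": .., "dy": .., "dz": .., "wx": .., "wy": .., "wz": .., "hand": ..}, ...]. A call has 1 to 5 rows; each row shifts and turns the commanded pose from where the row before left it, along the tool's axes as they then stand; what a row does not reach is not made up. A row lasts 1/12 s, in which the tool goes at most 41.7 mm and 7.16 degrees, less where a joint would pass 70% of its speed; a pose out of reach is approached as far as the arm can. A call with a gripper value outside its range is refused whole. The fingers move at their own pace and stop on an object; "force" is the grip in N (left out, the last holds). Time passes only in rows, so rows that do not move let the fingers close. It gives the time, the measured TCP pose, the force, the opening and the grip force at its end, in the units of the state.
- telemetry.observe(): the state, without advancing time (a new reading comes with each control period).
- read_camera(name): name is "scene" or "top" or "wrist"; returns a dict with "color" (384x512x3 uint8, red, green, blue), "fx", "fy", "cx", "cy" (pixels), "rvec" (rotation vector, rad) and "tvec" (3), from world to camera coordinates, as OpenCV has them; the wrist camera has in their place "mount" (4x4, takes a point from camera to tool coordinates, whose origin is the TCP and whose axes are the flange's). Camera axes: x right, y down, z forward; pixel columns grow to the right and rows downward; lengths in mm; the calibration is good to about 2 mm. The wrist camera is an equidistant fisheye: a pixel r from the principal point sees the ray r / f radians off the axis. A picture is of the moment at which its call begins: read the wrist's pose just before it. There is no depth.
- finish_job(): hands the job in; it is judged then, once.
The state is a dict: "clock": time; "joints": joint angles; "joint_vel": joint speeds; "joint_efforts": joint torques, N m; "ee_pos": TCP position; "orientation": TCP orientation; "wrist_force": force on the tool from outside, world axes, zero at the start; "moment": the same for the moment, N m; "opening": finger opening in mm; "grasp_force": force on a finger pad.
Only numpy, scipy, OpenCV 4.12 (cv2) and the standard library are available. Lean on these libraries where they do the work, as an engineer would, in place of code of your own. Each camera call takes 0.05 s, during which the arm holds its last target. There are 200 camera calls.

## Working session

There is one attempt and no reset: what is moved stays moved. The work goes in short steps, Python scripts to look and compute and a tool call to move; the robot and the scene stay as the last step left them, time stands still between calls to the robot, and variables do not carry over. Pictures are saved under pics/ and viewed, at most 10 in all, crops included, and the job is handed in when it is done.

Besides the shell and the picture viewer there is one more tool, called after "Request:" as name([rows], argument=value, ...), one row to a line, values as JSON. apply_moves: Moves the arm, as the interface text tells. Its arguments: {"type":"object","properties":{"steps":{"type":"array"},"force":{"type":"number"}},"required":["steps"]}

```bash
mkdir -p pics; cat > h.py <<'E'
import numpy as np, cv2, pickle
from bench import telemetry, read_camera, finish_job
from scipy.spatial.transform import Rotation as R
def cam(n):
    c=read_camera(n); pickle.dump(c,open(f'{n}.pkl','wb')); return c
def load(n): return pickle.load(open(f'{n}.pkl','rb'))
def ray(c,u,v):
    M=cv2.Rodrigues(np.array(c['rvec'],float))[0]; t=np.array(c['tvec'],float).ravel()
    d=M.T@np.array([(u-c['cx'])/c['fx'],(v-c['cy'])/c['fy'],1.]); return -M.T@t,d/np.linalg.norm(d)
def onz(c,u,v,z):
    o,d=ray(c,u,v); return o+d*(z-o[2])/d[2]
def proj(c,P):
    return cv2.projectPoints(np.array(P,float).reshape(-1,3),np.array(c['rvec'],float),np.array(c['tvec'],float),np.array([[c['fx'],0,c['cx']],[0,c['fy'],c['cy']],[0,0,1.]]),None)[0].reshape(-1,2)
E
python3 - <<'E'
from h import *
for n in('top','scene'):
    c=cam(n); print(n,{k:np.round(v,3) for k,v in c.items() if k!='color'}, ray(c,256,192))
    cv2.imwrite(f'pics/{n}0.png',cv2.resize(c['color'][:,:,::-1],(800,600),interpolation=cv2.INTER_CUBIC))
print(telemetry.observe())
E
```

```text
top {'fx': np.float64(380.686), 'fy': np.float64(380.686), 'cx': np.float64(249.723), 'cy': np.float64(189.93), 'rvec': array([ 2.15 , -2.2  ,  0.109]), 'tvec': array([-113.617,  516.788, 1580.347])} (array([ 361.9948029 , -116.0937306 , 1622.63852599]), array([ 0.08891292, -0.02221356, -0.99579167]))
scene {'fx': np.float64(350.568), 'fy': np.float64(350.568), 'cx': np.float64(255.271), 'cy': np.float64(183.094), 'rvec': array([ 2.003,  1.826, -0.513]), 'tvec': array([  82.562, -396.615, 1570.107])} (array([1129.39429877, -169.10100518, 1151.18656079]), array([-0.48537057,  0.03433697, -0.87363401]))
{'clock': 0.1, 'joints': array([-1.32259138e+00,  3.51178487e-01,  1.65233188e+00, -4.51359436e-05,
        1.13912053e+00, -8.46084225e-02]), 'joint_vel': array([ 0.00082385, -0.00031544, -0.00175714,  0.00079011, -0.00035294,
       -0.00061157]), 'joint_efforts': array([ 2.93680823e-04, -4.98027706e+01, -2.85704952e+01,  7.00438488e-02,
        2.39279220e-02, -6.19241746e-05]), 'ee_pos': array([ 179.62087992, -519.52099777,  218.1681105 ]), 'orientation': array([-5.15713954e-04,  9.86184629e-01,  1.65649049e-01, -6.28404075e-05]), 'wrist_force': array([-0.3585136 ,  1.0938575 ,  1.42952936]), 'moment': array([-0.01567006,  0.00135532,  0.03920457]), 'grasp_force': 0.0, 'opening': 93.00008864964133}
```

View pics/top0.png

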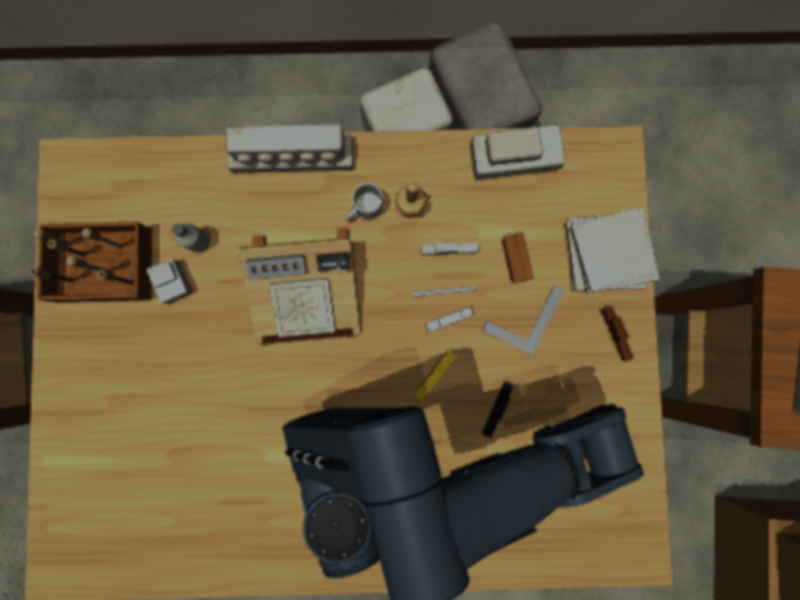

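View pics/scene0.png

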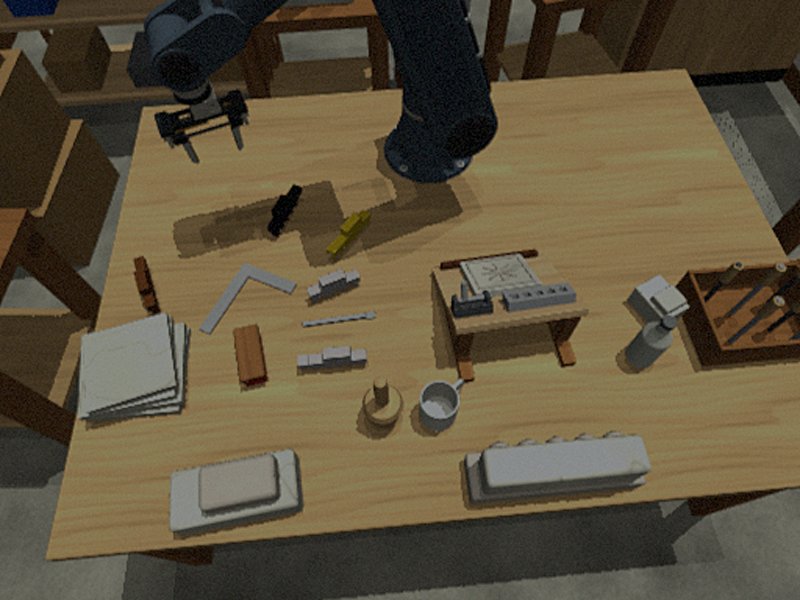

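The top view shows the silver candidates at (450,248) and (450,319). The rail is at (275,266) with the bolt at (333,261), at the rail's −y end. I'll zoom in to tell stop from spare and locate the edges.

```bash
python3 - <<'E'
from h import *
t=load('top');s=load('scene')
def crop(c,u0,v0,w,h,W,H): return cv2.resize(c['color'][v0:v0+h,u0:u0+w,::-1],(W,H),interpolation=cv2.INTER_CUBIC)
a=crop(t,260,145,50,75,200,300); b=crop(s,188,165,50,75,200,300)
a2=crop(t,152,148,80,60,400,300); b2=crop(s,275,155,100,75,400,300)
img=np.vstack([np.hstack([a,a2,np.zeros((300,200,3),np.uint8)]),np.hstack([b,b2,np.zeros((300,200,3),np.uint8)])])
img=np.clip(img*1.6,0,255).astype(np.uint8)
cv2.imwrite('pics/m1.png',img)
# silver blobs in top, z=~50
hsv=cv2.cvtColor(t['color'],cv2.COLOR_RGB2HSV)
m=((hsv[...,1]<70)&(hsv[...,2]>90)).astype(np.uint8)
for k in cv2.findContours(m,cv2.RETR_EXTERNAL,cv2.CHAIN_APPROX_NONE)[0]:
    if 15<cv2.contourArea(k)<3000:
        r=cv2.minAreaRect(k); 
        if 140<r[0][0]<320 and 130<r[0][1]<230:
            bx=cv2.boxPoints(r); print(np.round(r[0],1),np.round(r[1],1),round(r[2]),np.round([onz(t,*p,44)[:2] for p in bx],0).tolist())
E
```

```text
[287.3 203.9] [ 6.2 31. ] 69 [[441.0, -215.0], [485.0, -337.0], [460.0, -345.0], [417.0, -223.0]]
[284. 186.] [ 3.3 40.2] 85 [[527.0, -185.0], [537.0, -352.0], [523.0, -353.0], [513.0, -185.0]]
[193.1 196.4] [36.  38.1] 82 [[557.0, 199.0], [575.0, 41.0], [425.0, 23.0], [407.0, 179.0]]
[176.  171.3] [12.1 37.8] 88 [[622.0, 261.0], [624.0, 103.0], [573.0, 101.0], [570.0, 259.0]]
[287.5 158.2] [ 6.9 35.2] 88 [[656.0, -213.0], [658.0, -361.0], [629.0, -361.0], [627.0, -213.0]]
```

View pics/m1.png

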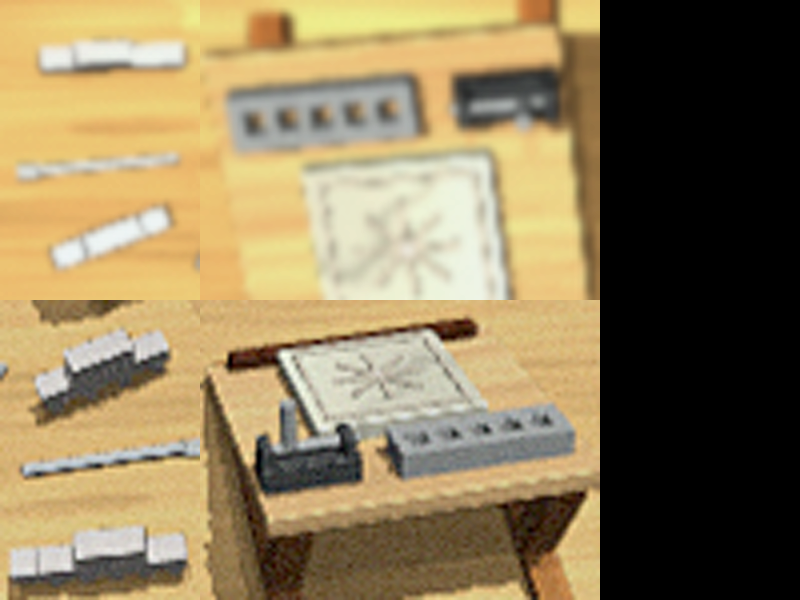

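The far silver piece (top crop row 58) is about 148 mm long and has the extra segment at its −y end, so it is the stop. The near one is the spare. The rail slots in the top crop run from (255,122) to (387,111).

```bash
cat >> h.py <<'E'
def tri(c1,p1,c2,p2):
    o1,d1=ray(c1,*p1);o2,d2=ray(c2,*p2)
    A=np.stack([d1,-d2],1);s=np.linalg.lstsq(A,o2-o1,rcond=None)[0]
    a=o1+s[0]*d1;b=o2+s[1]*d2;return (a+b)/2,np.linalg.norm(a-b)
def todo(p,Rm):
    """delta in tool axes from the measured pose to target"""
    o=telemetry.observe();q=o['orientation'];R0=R.from_quat([q[1],q[2],q[3],q[0]])
    print('shift mm',np.round(R0.inv().apply(np.array(p)-o['ee_pos']),1),'turn deg',np.round(np.degrees((R0.inv()*R.from_matrix(Rm)).as_rotvec()),2),'t',o['clock'],'pos',np.round(o['ee_pos'],1),'F',np.round(o['wrist_force'],1))
def down(yaw): # yaw of tool x, deg
    c,s=np.cos(np.radians(yaw)),np.sin(np.radians(yaw));return np.array([[c,s,0],[s,-c,0],[0,0,-1.]])
E
python3 - <<'E'
from h import *
t=load('top');s=load('scene')
T=lambda x,y:(152+(x-200)/5-.4,148+y/5-.4)
S=lambda x,y:(275+(x-200)/4-.4,155+(y-300)/4-.4)
for a,b in [((255,122),(418,438)),((289,120),(450,433)),((321,117),(482,430)),((355,114),(514,424)),((387,111),(545,421))]:
    print(tri(t,T(*a),s,S(*b)))
print('knob',tri(t,T(523,120),s,S(287,404)))
print('mallet',onz(t,410*.64,190*.64,205),onz(t,410*.64,200*.64,50),'mug',onz(t,370*.64,200*.64,60))
# stop block top: top crop a at x75..132,y40..68 ; scene
A=lambda x,y:(260+x/4-.4,145+y/4-.4); B=lambda x,y:(188+x/4-.4,165+(y-300)/4-.4)
print('block top c',onz(t,*A(103,53),68), onz(s,*B(109,545),68))
print('bar ends',onz(t,*A(40,58),44),onz(t,*A(186,55),44))
todo([640,-276,190],down(90))
E
```

```text
(array([576.35478693, 164.72039175, 137.96494458]), np.float64(100.40221648614806))
(array([578.37569384, 164.32849386, 140.41839203]), np.float64(48.39155279738188))
(array([582.97295351, 162.38203826, 150.27090837]), np.float64(1.1390058885126102))
(array([588.4805018 , 156.42437635, 172.52907154]), np.float64(50.8576808070487))
(array([595.51436122, 149.60641685, 197.11861439]), np.float64(96.6711364806165))
knob (array([5.70088000e+02, 4.04646588e-02, 1.96473255e+02]), np.float64(1.0540487888606098))
mallet [ 756.97423219 -178.74010063  205.        ] [ 772.59564099 -184.86243335   50.        ] mug [772.37085264 -77.23034004  60.        ]
block top c [ 639.82651589 -275.68396719   68.        ] [ 643.70836749 -275.5528011    68.        ]
bar ends [ 640.29502403 -211.83887367   44.        ] [ 640.02285194 -365.26147092   44.        ]
shift mm [514.7 -79.7  28.3] turn deg [-5.000e-02 -4.000e-02 -7.093e+01] t 0.1 pos [ 179.6 -519.5  218.2] F [-0.4  1.1  1.4]
```

Request:
apply_moves([
  {"dx": 0.04,"dy": -0.006},
  {"dx": 0.04,"dy": -0.006},
  {"dx": 0.04,"dy": -0.006},
  {"dx": 0.04,"dy": -0.006},
  {"dx": 0.04,"dy": -0.006},
])

```text
$.steps[0]: bad value
```

Request:
apply_moves([
  {"dx": 0.04,"dy": -0.006},
  {"dx": 0.04,"dy": -0.006},
  {"dx": 0.04,"dy": -0.006},
  {"dx": 0.04,"dy": -0.006},
  {"dx": 0.04,"dy": -0.006},
])

```text
$.steps[0]: bad value
```

Request:
apply_moves([
  {"dx": 0.04,"dy": -0.006},
  {"dx": 0.04,"dy": -0.006},
  {"dx": 0.035,"dy": -0.006,"dz": 0.01},
  {"wz": -7,"dz": 0.01},
  {"wz": -7,"dz": 0.01},
])

```text
$.steps[0]: bad value
```

Request:
apply_moves([
  {"wz": -7.1},
  {"wz": -7.1},
  {"wz": -7.1},
  {"wz": -7.1},
  {"wz": -7.1},
])

```text
$.steps[0]: bad value
```

Request:
apply_moves([
  {"wz": -7.1},
  {"wz": -7.1},
  {"wz": -7.1},
  {},
  {},
])

```text
$.steps[0]: bad value
```

```bash
cat >> h.py <<'E'
def wcam():
    o=telemetry.observe();c=cam('wrist');q=o['orientation'];M=np.eye(4)
    M[:3,:3]=R.from_quat([q[1],q[2],q[3],q[0]]).as_matrix();M[:3,3]=o['ee_pos'];c['W']=M@np.array(c['mount']);c['mt']=M
    pickle.dump(c,open('wrist.pkl','wb'));return c
def wray(c,u,v):
    a=np.array([u-c['cx'],v-c['cy']]);r=np.hypot(*a);th=r/c['fx'];d=np.array([*(a/max(r,1e-9)*np.sin(th)),np.cos(th)])
    return c['W'][:3,3],c['W'][:3,:3]@d
def wproj(c,P):
    P=np.array(P,float).reshape(-1,3);q=(P-c['W'][:3,3])@c['W'][:3,:3];r=np.hypot(q[:,0],q[:,1]);th=np.arctan2(r,q[:,2])
    return np.array([c['cx'],c['cy']])+q[:,:2]/r[:,None]*th[:,None]*c['fx']
def won(c,u,v,z):
    o,d=wray(c,u,v);return o+d*(z-o[2])/d[2]
E
python3 - <<'E'
from h import *
t=load('top');s=load('scene')
T=lambda x,y:(152+(x-200)/5-.4,148+y/5-.4)
S=lambda x,y:(275+(x-200)/4-.4,155+(y-300)/4-.4)
P=[]
for a,b in [((255,122),(545,421)),((289,120),(514,424)),((321,117),(482,430)),((355,114),(450,433)),((387,111),(418,438))]:
    p,e=tri(t,T(*a),s,S(*b));P.append(p);print(p,e)
P=np.array(P);d=P[0]-P[4];print(np.linalg.norm(d)/104,np.degrees(np.arctan2(d[1],d[0])),P.mean(0))
c=wcam();print({k:np.round(v,3) for k,v in c.items() if k!='color'})
todo([640,-276,190],down(90))
cv2.imwrite('pics/w1.png',cv2.resize(c['color'][:,:,::-1],(800,600)))
E
```

```text
[580.2172625  214.31020439 151.64010718] 2.7238694039292284
[581.0823199  187.84988558 152.59061405] 3.137462413551468
[582.97295351 162.38203826 150.27090837] 1.1390058885126102
[584.37832058 135.32622846 152.30689424] 0.7572474147815091
[586.11482218 109.60678951 151.44905955] 1.0829577448749006
1.008361070483846 93.22385478925092 [582.95313573 161.89502924 151.65151668]
{'fx': np.float64(297.319), 'fy': np.float64(297.319), 'cx': np.float64(258.994), 'cy': np.float64(189.752), 'mount': array([[-0.00000e+00, -9.56000e-01, -2.92000e-01,  8.16420e+01],
       [ 1.00000e+00, -1.00000e-03,  1.00000e-03,  5.29000e-01],
       [-1.00000e-03, -2.92000e-01,  9.56000e-01, -1.65291e+02],
       [ 0.00000e+00,  0.00000e+00,  0.00000e+00,  1.00000e+00]]), 'W': array([[ 3.26000e-01, -9.04000e-01, -2.76000e-01,  2.57004e+02],
       [-9.45000e-01, -3.12000e-01, -9.60000e-02, -4.93512e+02],
       [ 0.00000e+00,  2.92000e-01, -9.56000e-01,  3.83462e+02],
       [ 0.00000e+00,  0.00000e+00,  0.00000e+00,  1.00000e+00]]), 'mt': array([[ 9.45000e-01,  3.27000e-01, -0.00000e+00,  1.79621e+02],
       [ 3.27000e-01, -9.45000e-01,  1.00000e-03, -5.19521e+02],
       [ 0.00000e+00, -1.00000e-03, -1.00000e+00,  2.18168e+02],
       [ 0.00000e+00,  0.00000e+00,  0.00000e+00,  1.00000e+00]])}
shift mm [514.7 -79.8  28.3] turn deg [-4.000e-02 -3.000e-02 -7.093e+01] t 0.15 pos [ 179.6 -519.6  218.2] F [ 0.2 -0.1  0.2]
```

View pics/w1.png

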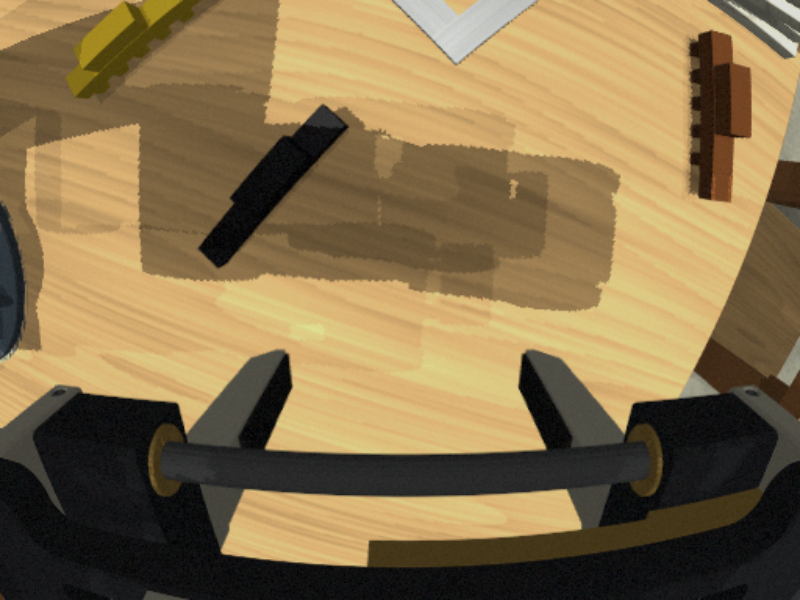

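The wrist picture shows only the black look-alike at (270,190), because the moves were refused: every row needs all the fields. Sending them again in full.

Request:
apply_moves([
  {"dx": 0.04,"dy": -0.006,"dz": 0,"wx": 0,"wy": 0,"wz": 0,"hand": 0},
  {"dx": 0.04,"dy": -0.006,"dz": 0,"wx": 0,"wy": 0,"wz": 0,"hand": 0},
  {"dx": 0.04,"dy": -0.006,"dz": 0,"wx": 0,"wy": 0,"wz": 0,"hand": 0},
  {"dx": 0.04,"dy": -0.006,"dz": 0,"wx": 0,"wy": 0,"wz": 0,"hand": 0},
  {"dx": 0.04,"dy": -0.006,"dz": 0,"wx": 0,"wy": 0,"wz": 0,"hand": 0},
])

```text
clock: 0.57
ee_pos: [360.3, -424.8, 218.5]
orientation: [-0.0, 0.986, 0.166, -0.0]
wrist_force: [-0.1, 0.1, 0.8]
opening: 93.1
grasp_force: 0.0
```

Request:
apply_moves([
  {"dx": 0.04,"dy": -0.006,"dz": 0,"wx": 0,"wy": 0,"wz": 0,"hand": 0},
  {"dx": 0.04,"dy": -0.006,"dz": 0,"wx": 0,"wy": 0,"wz": 0,"hand": 0},
  {"dx": 0.04,"dy": -0.006,"dz": 0,"wx": 0,"wy": 0,"wz": 0,"hand": 0},
  {"dx": 0.04,"dy": -0.006,"dz": 0,"wx": 0,"wy": 0,"wz": 0,"hand": 0},
  {"dx": 0.04,"dy": -0.006,"dz": 0,"wx": 0,"wy": 0,"wz": 0,"hand": 0},
])

```text
clock: 0.98
ee_pos: [539.7, -331.0, 218.4]
orientation: [-0.0, 0.986, 0.166, -0.0]
wrist_force: [0.8, -0.7, 1.2]
opening: 93.1
grasp_force: 0.0
```

Request:
apply_moves([
  {"dx": 0.04,"dy": -0.006,"dz": 0,"wx": 0,"wy": 0,"wz": 0,"hand": 0},
  {"dx": 0.04,"dy": -0.006,"dz": 0,"wx": 0,"wy": 0,"wz": 0,"hand": 0},
  {"dx": 0.035,"dy": -0.006,"dz": 0.01,"wx": 0,"wy": 0,"wz": 0,"hand": 0},
  {"dx": 0,"dy": 0,"dz": 0.01,"wx": 0,"wy": 0,"wz": -7,"hand": 0},
  {"dx": 0,"dy": 0,"dz": 0.01,"wx": 0,"wy": 0,"wz": -7,"hand": 0},
])

```text
clock: 1.4
ee_pos: [642.3, -276.1, 187.3]
orientation: [-0.0, 0.958, 0.288, -0.0]
wrist_force: [-0.4, -0.3, -0.5]
opening: 93.4
grasp_force: 0.0
```

Request:
apply_moves([
  {"dx": 0,"dy": 0,"dz": 0,"wx": 0,"wy": 0,"wz": -7.1,"hand": 0},
  {"dx": 0,"dy": 0,"dz": 0,"wx": 0,"wy": 0,"wz": -7.1,"hand": 0},
  {"dx": 0,"dy": 0,"dz": 0,"wx": 0,"wy": 0,"wz": -7.1,"hand": 0},
  {"dx": 0,"dy": 0,"dz": 0,"wx": 0,"wy": 0,"wz": -7.1,"hand": 0},
  {"dx": 0,"dy": 0,"dz": 0,"wx": 0,"wy": 0,"wz": -7.1,"hand": 0},
])

```text
clock: 1.82
ee_pos: [640.8, -277.7, 188.2]
orientation: [-0.0, 0.825, 0.566, -0.0]
wrist_force: [-0.5, -0.4, 0.0]
opening: 93.2
grasp_force: 0.0
```

Request:
apply_moves([
  {"dx": 0,"dy": 0,"dz": 0,"wx": 0,"wy": 0,"wz": -7.1,"hand": 0},
  {"dx": 0,"dy": 0,"dz": 0,"wx": 0,"wy": 0,"wz": -7.1,"hand": 0},
  {"dx": 0,"dy": 0,"dz": 0,"wx": 0,"wy": 0,"wz": -7.1,"hand": 0},
  {"dx": 0,"dy": 0,"dz": 0,"wx": 0,"wy": 0,"wz": 0,"hand": 0},
  {"dx": 0,"dy": 0,"dz": 0,"wx": 0,"wy": 0,"wz": 0,"hand": 0},
])

```text
clock: 2.23
ee_pos: [640.9, -277.8, 188.3]
orientation: [-0.0, 0.709, 0.705, -0.0]
wrist_force: [0.6, 0.3, 0.6]
opening: 92.8
grasp_force: 0.0
```

```bash
python3 - <<'E'
from h import *
c=wcam();todo([640,-276,190],down(90))
im=c['color'][:,:,::-1].copy()
cv2.imwrite('pics/w2.png',cv2.resize(im,(800,600)))
E
```

```text
shift mm [ 1.8 -0.9 -1.6] turn deg [-0.02 -0.01 -0.39] t 2.2833 pos [ 640.9 -277.8  188.4] F [ 0.2  0.5 -0.1]
```

View pics/w2.png

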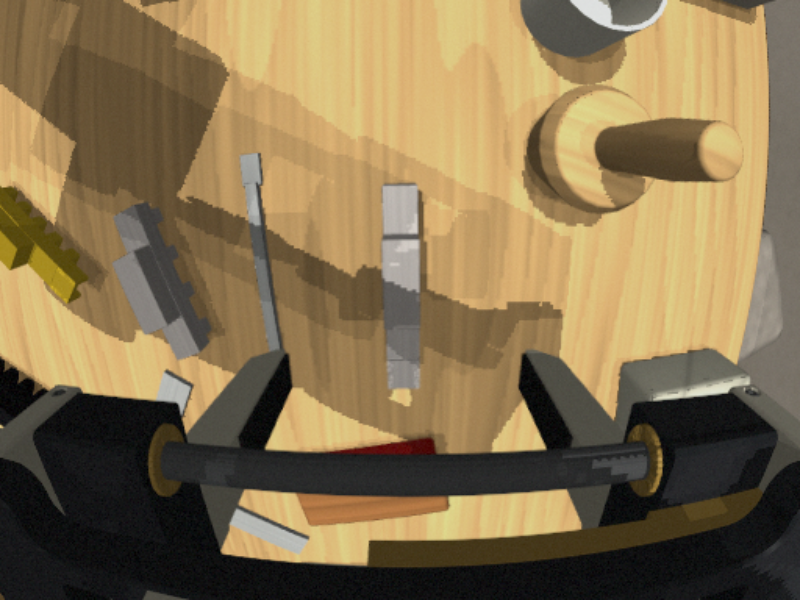

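The wrist view shows the stop upright at columns 383–420: bar end at row 185, block at rows 237–325, bar end and staple at rows 360–388. The fingers straddle it and the mallet is clear at upper right.

```bash
python3 - <<'E'
from h import *
c=load('wrist');f=.64
for n,u,v,z in [('A',383.5,185,44),('B',418,185,44),('blkA',382,237,68),('blkB',420.5,237,68),('blkC',385,325,68),('blkD',420.5,325,68),('barend',387,361,44),('barend',420,361,44),('st',389,389,44),('st',419,389,44)]:
    print(n,np.round(won(c,u*f-.3,v*f-.3,z),1))
E
```

```text
A [ 627.3 -214.1   44. ]
B [ 650.1 -214.3   44. ]
blkA [ 626.9 -245.1   68. ]
blkB [ 650.9 -245.3   68. ]
blkC [ 627.7 -303.5   68. ]
blkD [ 651.  -303.7   68. ]
barend [ 627.4 -340.8   44. ]
barend [ 651.6 -340.9   44. ]
st [ 628.4 -364.2   44. ]
st [ 651.  -364.4   44. ]
```

Request:
apply_moves([
  {"dx": 0.0005,"dy": -0.0017,"dz": 0.03,"wx": 0,"wy": 0,"wz": -0.8,"hand": 0},
  {"dx": 0,"dy": 0,"dz": 0.03,"wx": 0,"wy": 0,"wz": 0,"hand": 0},
  {"dx": 0,"dy": 0,"dz": 0.03,"wx": 0,"wy": 0,"wz": 0,"hand": 0},
  {"dx": 0,"dy": 0,"dz": 0.03,"wx": 0,"wy": 0,"wz": 0,"hand": 0},
  {"dx": 0,"dy": 0,"dz": 0.027,"wx": 0,"wy": 0,"wz": 0,"hand": 0},
])

```text
clock: 2.7
ee_pos: [638.8, -277.1, 39.8]
orientation: [-0.0, 0.704, 0.71, -0.0]
wrist_force: [1.0, -0.4, -0.1]
opening: 93.0
grasp_force: 0.0
```

Request:
apply_moves([
  {"dx": 0,"dy": 0,"dz": 0,"wx": 0,"wy": 0,"wz": 0,"hand": 120},
  {"dx": 0,"dy": 0,"dz": 0,"wx": 0,"wy": 0,"wz": 0,"hand": 160},
  {"dx": 0,"dy": 0,"dz": 0,"wx": 0,"wy": 0,"wz": 0,"hand": 200},
  {"dx": 0,"dy": 0,"dz": 0,"wx": 0,"wy": 0,"wz": 0,"hand": 255},
  {"dx": 0,"dy": 0,"dz": 0,"wx": 0,"wy": 0,"wz": 0,"hand": 255},
], force=40)

```text
clock: 3.12
ee_pos: [640.2, -277.8, 43.7]
orientation: [0.001, 0.703, 0.711, 0.0]
wrist_force: [-0.1, 0.3, -0.4]
opening: 64.3
grasp_force: 0.0
```

Request:
apply_moves([
  {"dx": 0,"dy": 0,"dz": 0,"wx": 0,"wy": 0,"wz": 0,"hand": 255},
  {"dx": 0,"dy": 0,"dz": 0,"wx": 0,"wy": 0,"wz": 0,"hand": 255},
  {"dx": 0,"dy": 0,"dz": 0,"wx": 0,"wy": 0,"wz": 0,"hand": 255},
  {"dx": 0,"dy": 0,"dz": 0,"wx": 0,"wy": 0,"wz": 0,"hand": 255},
  {"dx": 0,"dy": 0,"dz": 0,"wx": 0,"wy": 0,"wz": 0,"hand": 255},
])

```text
clock: 3.53
ee_pos: [639.3, -277.4, 41.7]
orientation: [0.0, 0.703, 0.711, 0.0]
wrist_force: [-0.1, -0.2, -0.3]
opening: 30.9
grasp_force: 0.0
```

Request:
apply_moves([
  {"dx": 0,"dy": 0,"dz": 0,"wx": 0,"wy": 0,"wz": 0,"hand": 255},
  {"dx": 0,"dy": 0,"dz": 0,"wx": 0,"wy": 0,"wz": 0,"hand": 255},
  {"dx": 0,"dy": 0,"dz": 0,"wx": 0,"wy": 0,"wz": 0,"hand": 255},
  {"dx": 0,"dy": 0,"dz": 0,"wx": 0,"wy": 0,"wz": 0,"hand": 255},
  {"dx": 0,"dy": 0,"dz": 0,"wx": 0,"wy": 0,"wz": 0,"hand": 255},
])

```text
clock: 3.95
ee_pos: [639.2, -277.3, 41.6]
orientation: [-0.0, 0.703, 0.711, -0.0]
wrist_force: [0.3, -0.2, 1.0]
opening: 23.9
grasp_force: 39.8
```

Request:
apply_moves([
  {"dx": 0,"dy": 0,"dz": -0.005,"wx": 0,"wy": 0,"wz": 0,"hand": 255},
  {"dx": 0,"dy": 0,"dz": -0.02,"wx": 0,"wy": 0,"wz": 0,"hand": 255},
  {"dx": 0,"dy": 0,"dz": -0.035,"wx": 0,"wy": 0,"wz": 0,"hand": 255},
  {"dx": 0,"dy": 0,"dz": -0.035,"wx": 0,"wy": 0,"wz": 0,"hand": 255},
  {"dx": 0,"dy": 0,"dz": -0.035,"wx": 0,"wy": 0,"wz": 0,"hand": 255},
])

```text
clock: 4.37
ee_pos: [638.9, -277.1, 172.9]
orientation: [-0.001, 0.703, 0.711, -0.0]
wrist_force: [1.6, -0.1, -3.7]
opening: 23.7
grasp_force: 39.8
```

```bash
cat >> h.py <<'E'
def board(psi=3.2):
    p=np.radians(psi);a=np.radians(30)
    x=np.array([np.cos(a)*np.cos(p),np.cos(a)*np.sin(p),np.sin(a)]);y=np.array([-np.sin(p),np.cos(p),0]);return np.stack([x,y,np.cross(x,y)],1)
def tool(psi=3.2):
    B=board(psi);return np.stack([B[:,1],B[:,0],-B[:,2]],1)
RAIL=np.array([583,162,151.6])
E
python3 - <<'E'
from h import *
B=board();p=RAIL+B@[0,-90,130];print(p,telemetry.observe()['opening'],telemetry.observe()['grasp_force']);todo(p,tool());todo(p,down(90.4))
E
```

```text
[523.12528578  68.5119334  264.18330249] 23.71462128421639 39.82059806585312
shift mm [ 347.  -111.8  -91. ] turn deg [-30.05   0.63  -2.48] t 4.3667 pos [ 638.9 -277.1  172.9] F [ 1.6 -0.1 -3.7]
shift mm [ 347.  -111.8  -91. ] turn deg [-0.05 -0.03  0.27] t 4.3667 pos [ 638.9 -277.1  172.9] F [ 1.6 -0.1 -3.7]
```

Request:
apply_moves([
  {"dx": 0.01,"dy": -0.022,"dz": -0.02,"wx": 0,"wy": 0,"wz": 0,"hand": 255},
  {"dx": 0.02,"dy": -0.022,"dz": -0.02,"wx": 0,"wy": 0,"wz": 0,"hand": 255},
  {"dx": 0.025,"dy": -0.022,"dz": -0.02,"wx": 0,"wy": 0,"wz": 0,"hand": 255},
  {"dx": 0.025,"dy": -0.022,"dz": -0.02,"wx": 0,"wy": 0,"wz": 0,"hand": 255},
  {"dx": 0.025,"dy": -0.022,"dz": -0.015,"wx": 0,"wy": 0,"wz": 0,"hand": 255},
])

```text
clock: 4.78
ee_pos: [526.9, -172.7, 268.2]
orientation: [0.0, 0.703, 0.711, 0.0]
wrist_force: [0.3, -0.4, -2.3]
opening: 23.6
grasp_force: 39.8
```

Request:
apply_moves([
  {"dx": 0.035,"dy": 0,"dz": 0,"wx": 0,"wy": 0,"wz": 0,"hand": 255},
  {"dx": 0.035,"dy": 0,"dz": 0,"wx": 0,"wy": 0,"wz": 0,"hand": 255},
  {"dx": 0.035,"dy": 0,"dz": 0,"wx": 0,"wy": 0,"wz": 0,"hand": 255},
  {"dx": 0.035,"dy": 0,"dz": 0,"wx": 0,"wy": 0,"wz": 0,"hand": 255},
  {"dx": 0.035,"dy": 0,"dz": 0,"wx": 0,"wy": 0,"wz": 0,"hand": 255},
])

```text
clock: 5.2
ee_pos: [525.5, 3.0, 266.9]
orientation: [0.0, 0.703, 0.711, 0.0]
wrist_force: [0.5, 0.8, -2.4]
opening: 23.7
grasp_force: 39.8
```

Request:
apply_moves([
  {"dx": 0.035,"dy": 0,"dz": 0,"wx": -5,"wy": 0,"wz": -0.5,"hand": 255},
  {"dx": 0.03,"dy": 0,"dz": 0,"wx": -5,"wy": 0,"wz": -0.5,"hand": 255},
  {"dx": 0,"dy": 0,"dz": 0,"wx": -5,"wy": 0,"wz": -0.5,"hand": 255},
  {"dx": 0,"dy": 0,"dz": 0,"wx": -5,"wy": 0,"wz": -0.5,"hand": 255},
  {"dx": 0,"dy": 0,"dz": 0,"wx": -5,"wy": 0,"wz": -0.5,"hand": 255},
])

```text
clock: 5.62
ee_pos: [524.6, 67.1, 267.1]
orientation: [0.154, 0.67, 0.71, 0.156]
wrist_force: [0.5, -0.4, -2.5]
opening: 23.8
grasp_force: 39.8
```

Request:
apply_moves([
  {"dx": 0,"dy": 0,"dz": 0,"wx": -5,"wy": 0,"wz": 0,"hand": 255},
  {"dx": 0,"dy": 0,"dz": 0,"wx": 0,"wy": 0,"wz": 0,"hand": 255},
  {"dx": 0,"dy": 0,"dz": 0,"wx": 0,"wy": 0,"wz": 0,"hand": 255},
  {"dx": 0,"dy": 0,"dz": 0,"wx": 0,"wy": 0,"wz": 0,"hand": 255},
  {"dx": 0,"dy": 0,"dz": 0,"wx": 0,"wy": 0,"wz": 0,"hand": 255},
])

```text
clock: 6.03
ee_pos: [525.7, 66.3, 267.1]
orientation: [0.181, 0.664, 0.702, 0.184]
wrist_force: [0.3, 0.9, -1.3]
opening: 23.6
grasp_force: 39.8
```

```bash
python3 - <<'E'
from h import *
c=wcam();B=board();todo(RAIL+B@[0,-90,130],tool())
print(wproj(c,[RAIL+B@[0,y,0] for y in(-52,-26,0,26,52)])/.64)
cv2.imwrite('pics/w3.png',cv2.resize(c['color'][:,:,::-1],(800,600)))
E
```

```text
shift mm [ 2.4 -3.4  1.2] turn deg [-0.06  0.52  0.16] t 6.0833 pos [525.7  66.3 266.9] F [ 0.6 -0.1 -2.6]
[[399.56252325 219.69106207]
 [399.60487532 179.33732112]
 [399.67449846 138.58427556]
 [399.7710712   98.05288462]
 [399.89283467  58.34427658]]
```

View pics/w3.png

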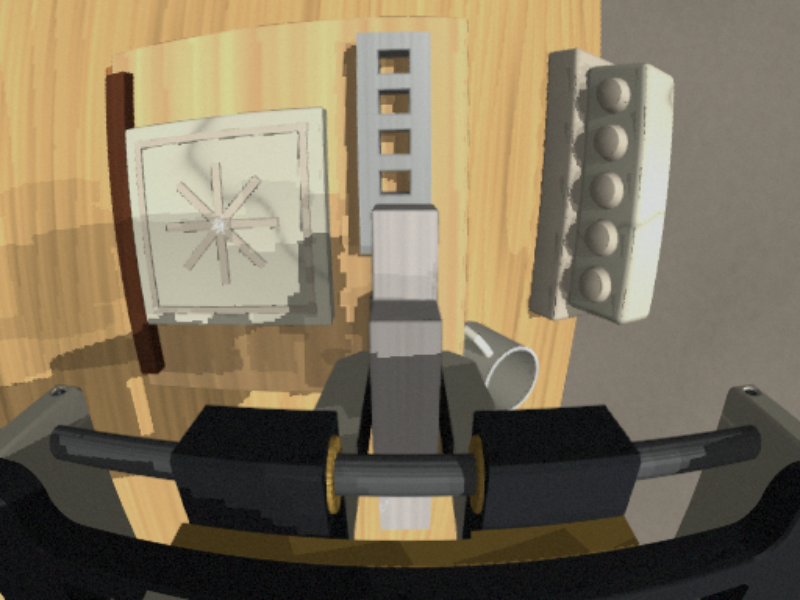

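Four slots are visible at (395,62), (395,101), (395,142) and (395,182). The bar in hand is centred at column 405. I'll cast these onto the rail plane.

```bash
cat >> h.py <<'E'
def wplane(c,u,v,P0,n):
    o,d=wray(c,u,v);return o+d*((P0-o)@n)/(d@n)
E
python3 - <<'E'
from h import *
c=load('wrist');B=board()
hsv=cv2.cvtColor(c['color'],cv2.COLOR_RGB2HSV)
m=((hsv[...,1]<60)&(hsv[...,2]>70)).astype(np.uint8)[15:135,228:276]
inv=1-m
n,l,st,ce=cv2.connectedComponentsWithStats(inv)
for i in range(1,n):
    if 80<st[i,4]<500 and st[i,2]<28:
        u,v=st[i,0]+228+(st[i,2]-1)/2,st[i,1]+15+(st[i,3]-1)/2
        p=wplane(c,u,v,RAIL,B[:,2]);print(st[i],u/.64,v/.64,np.round((p-RAIL)@B,1))
for u in(359,430):
  for v in(60,180): print('edge',np.round((wplane(c,u*.64-.3,v*.64-.3,RAIL,B[:,2])-RAIL)@B,1))
# stop bar end corners at z +2.4 above tcp
for u in(372,438):
    p=wplane(c,u*.64-.3,208*.64-.3,c['mt'][:3,3]-2.4*c['mt'][:3,2],c['mt'][:3,2]);print('bar',np.round((p-c['mt'][:3,3])@c['mt'][:3,:3],1))
E
```

```text
[ 15  17  19  15 266] 393.75 60.9375 [-3.8 50.3 -0. ]
[ 15  43  19  15 271] 393.75 101.5625 [-3.7 23.7 -0. ]
[ 16  68  18  16 262] 394.53125 141.40625 [-3.2 -1.8 -0. ]
[ 16  95  18  14 238] 394.53125 182.03125 [ -3.2 -27.7  -0. ]
edge [-25.8  51.6  -0. ]
edge [-26. -26.  -0.]
edge [18.5 51.4 -0. ]
edge [ 18.9 -26.   -0. ]
bar [ 64.  -12.   -2.4]
bar [63.9 11.2 -2.4]
```

```bash
cat >> h.py <<'E'
RAIL=RAIL+board()@np.array([-3.2,-2.3,0])
def rel():
    o=telemetry.observe();print('tcp in rail',np.round((o['ee_pos']-RAIL)@board(),1),'F board',np.round(o['wrist_force']@board(),1));todo(RAIL+board()@[0,0,46],tool())
E
python3 -c "
from h import *
rel();todo(RAIL+board()@[0,0,60],tool())"
```

```text
tcp in rail [  6.6 -90.1 131.2] F board [-0.7 -0.1 -2.6]
shift mm [90.9 -6.3 84.4] turn deg [-0.06  0.52  0.16] t 6.0833 pos [525.7  66.3 266.9] F [ 0.6 -0.1 -2.6]
shift mm [90.7 -6.3 70.4] turn deg [-0.06  0.52  0.16] t 6.0833 pos [525.7  66.3 266.9] F [ 0.6 -0.1 -2.6]
```

Request:
apply_moves([
  {"dx": 0.03,"dy": -0.003,"dz": 0,"wx": 0,"wy": 0.5,"wz": 0.2,"hand": 255},
  {"dx": 0.03,"dy": -0.0033,"dz": 0,"wx": 0,"wy": 0,"wz": 0,"hand": 255},
  {"dx": 0.03,"dy": 0,"dz": 0.01,"wx": 0,"wy": 0,"wz": 0,"hand": 255},
  {"dx": 0,"dy": 0,"dz": 0.03,"wx": 0,"wy": 0,"wz": 0,"hand": 255},
  {"dx": 0,"dy": 0,"dz": 0.03,"wx": 0,"wy": 0,"wz": 0,"hand": 255},
])

```text
clock: 6.5
ee_pos: [550.6, 160.0, 202.9]
orientation: [0.178, 0.663, 0.702, 0.189]
wrist_force: [0.0, -0.4, -3.4]
opening: 23.9
grasp_force: 39.8
```

Request:
apply_moves([
  {"dx": 0,"dy": 0,"dz": 0,"wx": 0,"wy": 0,"wz": 0,"hand": 255},
  {"dx": 0,"dy": 0,"dz": 0,"wx": 0,"wy": 0,"wz": 0,"hand": 255},
  {"dx": 0,"dy": 0,"dz": 0,"wx": 0,"wy": 0,"wz": 0,"hand": 255},
  {"dx": 0,"dy": 0,"dz": 0,"wx": 0,"wy": 0,"wz": 0,"hand": 255},
])

```text
clock: 6.83
ee_pos: [549.9, 157.7, 204.0]
orientation: [0.178, 0.664, 0.701, 0.189]
wrist_force: [0.3, -0.3, -3.2]
opening: 23.7
grasp_force: 39.8
```

```bash
python3 - <<'E'
from h import *
rel()
c=wcam();s=cam('scene')
a=cv2.resize(c['color'][20:260,156:356,::-1],(500,600),interpolation=cv2.INTER_CUBIC)
b=cv2.resize(s['color'][130:230,280:380,::-1],(300,300),interpolation=cv2.INTER_CUBIC)
t=cam('top');d=cv2.resize(t['color'][140:220,140:220,::-1],(300,300),interpolation=cv2.INTER_CUBIC)
cv2.imwrite('pics/w4.png',np.hstack([a,np.clip(np.vstack([b,d])*1.5,0,255).astype(np.uint8)]))
E
```

```text
tcp in rail [ 0.6 -0.1 62. ] F board [-1.4 -0.3 -2.9]
shift mm [ 0.1 -0.6 16. ] turn deg [ 0.09  0.02 -0.06] t 6.8333 pos [549.9 157.7 204. ] F [ 0.3 -0.3 -3.2]
```

View pics/w4.png

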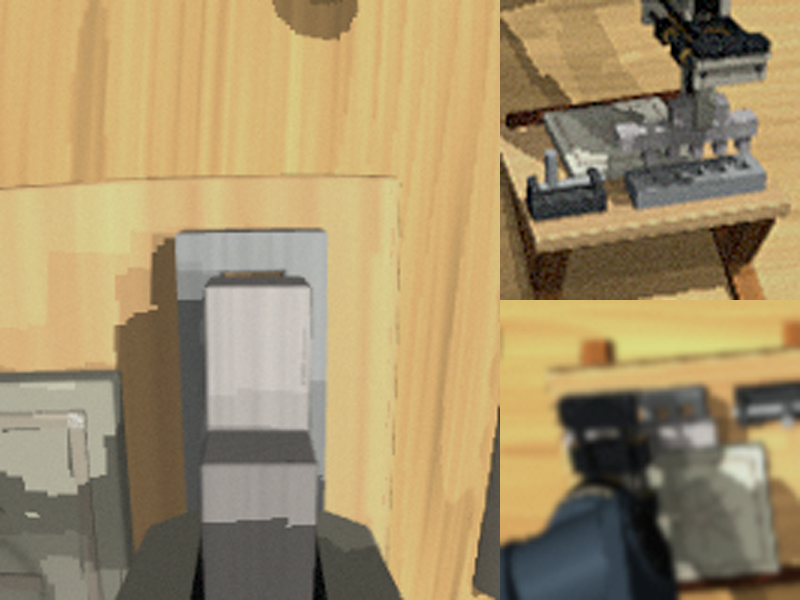

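The wrist crop shows the rail edges at columns 178 and 327, and the bar at 206–312. The rail end is at row 232 and the last slot's edge at row 271, so the stop sits slightly up-slope. I'll put numbers on it.

```bash
python3 - <<'E'
from h import *
c=load('wrist');B=board();T=c['mt'];tp=T[:3,3]
f=lambda x,y:(156+x/2.5-.4,20+y/2.5-.4)
for n,x,y in[('railend L',178,233),('railend R',327,231),('slot L',223,271),('slot R',286,271),('edge low R',325,470),('edge low L',186,470)]:
    p=wplane(c,*f(x,y),RAIL,B[:,2]);print(n,np.round((p-RAIL)@B,1))
for n,x,y,h in[('barL',206,288,2.4),('barR',309,288,2.4),('barLb',209,278,-19.6),('barRb',307,278,-19.6),('blkL',202,463,26.4),('blkR',316,463,26.4)]:
    p=wplane(c,*f(x,y),tp-h*T[:3,2],T[:3,2]);print(n,np.round((p-tp)@T[:3,:3],1))
E
```

```text
railend L [-23.9  72.5   0. ]
railend R [21.4 73.  -0. ]
slot L [-10.3  60.6  -0. ]
slot R [ 9.  60.5 -0. ]
edge low R [22.3 -4.2 -0. ]
edge low L [-23.3  -4.1   0. ]
barL [ 62.8 -11.9  -2.4]
barR [62.8 10.8 -2.4]
barLb [ 62.8 -12.6  19.6]
barRb [62.8 11.8 19.6]
blkL [ 30.7 -11.7 -26.4]
blkR [ 30.7  11.1 -26.4]
```

Request:
apply_moves([
  {"dx": 0.0005,"dy": -0.001,"dz": 0.004,"wx": 0,"wy": 0,"wz": 0,"hand": 255},
  {"dx": 0,"dy": 0,"dz": 0.004,"wx": 0,"wy": 0,"wz": 0,"hand": 255},
  {"dx": 0,"dy": 0,"dz": 0.004,"wx": 0,"wy": 0,"wz": 0,"hand": 255},
  {"dx": 0,"dy": 0,"dz": 0.003,"wx": 0,"wy": 0,"wz": 0,"hand": 255},
  {"dx": 0,"dy": 0,"dz": 0.001,"wx": 0,"wy": 0,"wz": 0,"hand": 255},
])

```text
clock: 7.4
ee_pos: [556.7, 158.7, 187.5]
orientation: [0.178, 0.664, 0.702, 0.188]
wrist_force: [-0.2, 0.1, -2.2]
opening: 24.1
grasp_force: 39.8
```

Request:
apply_moves([
  {"dx": 0,"dy": 0,"dz": 0.001,"wx": 0,"wy": 0,"wz": 0,"hand": 255},
  {"dx": 0,"dy": 0,"dz": 0.001,"wx": 0,"wy": 0,"wz": 0,"hand": 255},
  {"dx": 0,"dy": 0,"dz": 0.001,"wx": 0,"wy": 0,"wz": 0,"hand": 255},
  {"dx": 0,"dy": 0,"dz": 0,"wx": 0,"wy": 0,"wz": 0,"hand": 255},
  {"dx": 0,"dy": 0,"dz": 0,"wx": 0,"wy": 0,"wz": 0,"hand": 255},
])

```text
clock: 7.82
ee_pos: [558.1, 158.8, 185.6]
orientation: [0.178, 0.664, 0.702, 0.188]
wrist_force: [-0.0, 0.3, -2.8]
opening: 23.7
grasp_force: 39.8
```

```bash
python3 -c "
from h import *
rel()"
```

```text
tcp in rail [-1.4  0.5 42. ] F board [-1.4  0.3 -2.5]
shift mm [-0.5  1.4 -4. ] turn deg [-0.01  0.02 -0.03] t 7.8167 pos [558.1 158.8 185.6] F [-0.   0.3 -2.8]
```

Request:
apply_moves([
  {"dx": 0,"dy": 0,"dz": 0.001,"wx": 0,"wy": 0,"wz": 0,"hand": 255},
  {"dx": 0,"dy": 0,"dz": 0.001,"wx": 0,"wy": 0,"wz": 0,"hand": 255},
  {"dx": 0,"dy": 0,"dz": 0,"wx": 0,"wy": 0,"wz": 0,"hand": 255},
])

```text
clock: 8.07
ee_pos: [559.2, 158.9, 183.7]
orientation: [0.178, 0.664, 0.702, 0.188]
wrist_force: [-0.1, -0.2, -3.5]
opening: 23.6
grasp_force: 39.8
```

```bash
python3 -c "
from h import *
rel()"
```

```text
tcp in rail [-1.5  0.5 39.8] F board [-1.9 -0.2 -3. ]
shift mm [-0.5  1.5 -6.2] turn deg [-0.01  0.02 -0.03] t 8.0667 pos [559.2 158.9 183.7] F [-0.1 -0.2 -3.5]
```

Request:
apply_moves([
  {"dx": 0,"dy": 0.0005,"dz": 0.001,"wx": 0,"wy": 0,"wz": 0,"hand": 255},
  {"dx": 0,"dy": 0,"dz": 0.001,"wx": 0,"wy": 0,"wz": 0,"hand": 255},
  {"dx": 0,"dy": 0,"dz": 0.001,"wx": 0,"wy": 0,"wz": 0,"hand": 255},
  {"dx": 0,"dy": 0,"dz": 0,"wx": 0,"wy": 0,"wz": 0,"hand": 255},
])

```text
clock: 8.4
ee_pos: [561.1, 159.0, 181.3]
orientation: [0.178, 0.664, 0.702, 0.188]
wrist_force: [0.3, -0.3, -2.8]
opening: 23.4
grasp_force: 39.8
```

```bash
python3 -c "
from h import *
rel()"
```

```text
tcp in rail [-1.   0.5 36.8] F board [-1.2 -0.3 -2.5]
shift mm [-0.5  1.  -9.2] turn deg [-0.02  0.02 -0.03] t 8.4 pos [561.1 159.  181.3] F [ 0.3 -0.3 -2.8]
```

Request:
apply_moves([
  {"dx": 0,"dy": 0,"dz": 0.001,"wx": 0,"wy": 0,"wz": 0,"hand": 255},
  {"dx": 0,"dy": 0,"dz": 0.001,"wx": 0,"wy": 0,"wz": 0,"hand": 255},
  {"dx": 0,"dy": 0,"dz": 0.001,"wx": 0,"wy": 0,"wz": 0,"hand": 255},
  {"dx": 0,"dy": 0,"dz": 0,"wx": 0,"wy": 0,"wz": 0,"hand": 255},
])

```text
clock: 8.73
ee_pos: [562.6, 159.1, 178.8]
orientation: [0.178, 0.664, 0.702, 0.188]
wrist_force: [0.7, 0.9, -2.6]
opening: 23.7
grasp_force: 39.8
```

```bash
python3 -c "
from h import *
rel()"
```

```text
tcp in rail [-1.   0.5 33.8] F board [-0.7  0.9 -2.6]
shift mm [ -0.5   1.  -12.2] turn deg [-0.01  0.02 -0.03] t 8.7333 pos [562.6 159.1 178.8] F [ 0.7  0.9 -2.6]
```

Request:
apply_moves([
  {"dx": 0,"dy": 0,"dz": 0.001,"wx": 0,"wy": 0,"wz": 0,"hand": 255},
  {"dx": 0,"dy": 0,"dz": 0.001,"wx": 0,"wy": 0,"wz": 0,"hand": 255},
  {"dx": 0,"dy": 0,"dz": 0.001,"wx": 0,"wy": 0,"wz": 0,"hand": 255},
  {"dx": 0,"dy": 0,"dz": 0.001,"wx": 0,"wy": 0,"wz": 0,"hand": 255},
  {"dx": 0,"dy": 0,"dz": 0,"wx": 0,"wy": 0,"wz": 0,"hand": 255},
])

```text
clock: 9.15
ee_pos: [564.6, 159.2, 175.3]
orientation: [0.178, 0.664, 0.702, 0.188]
wrist_force: [-0.5, 0.5, -3.2]
opening: 23.8
grasp_force: 39.8
```

```bash
python3 -c "
from h import *
rel()"
```

```text
tcp in rail [-1.   0.5 29.8] F board [-2.   0.6 -2.6]
shift mm [ -0.5   1.  -16.2] turn deg [-0.01  0.02 -0.03] t 9.15 pos [564.6 159.2 175.3] F [-0.5  0.5 -3.2]
```

Request:
apply_moves([
  {"dx": 0,"dy": 0,"dz": 0.001,"wx": 0,"wy": 0,"wz": 0,"hand": 255},
  {"dx": 0,"dy": 0,"dz": 0.001,"wx": 0,"wy": 0,"wz": 0,"hand": 255},
  {"dx": 0,"dy": 0,"dz": 0.001,"wx": 0,"wy": 0,"wz": 0,"hand": 255},
  {"dx": 0,"dy": 0,"dz": 0.001,"wx": 0,"wy": 0,"wz": 0,"hand": 255},
  {"dx": 0,"dy": 0,"dz": 0,"wx": 0,"wy": 0,"wz": 0,"hand": 255},
])

```text
clock: 9.57
ee_pos: [566.6, 159.3, 171.8]
orientation: [0.178, 0.664, 0.702, 0.188]
wrist_force: [0.2, -0.2, -2.4]
opening: 24.0
grasp_force: 39.8
```

Request:
apply_moves([
  {"dx": 0,"dy": 0,"dz": 0.001,"wx": 0,"wy": 0,"wz": 0,"hand": 255},
  {"dx": 0,"dy": 0,"dz": 0.001,"wx": 0,"wy": 0,"wz": 0,"hand": 255},
  {"dx": 0,"dy": 0,"dz": 0,"wx": 0,"wy": 0,"wz": 0,"hand": 255},
])

```text
clock: 9.82
ee_pos: [567.6, 159.3, 170.1]
orientation: [0.178, 0.664, 0.702, 0.188]
wrist_force: [0.1, 1.1, -3.0]
opening: 23.8
grasp_force: 39.8
```

```bash
python3 -c "
from h import *
rel()"
```

```text
tcp in rail [-1.   0.5 23.8] F board [-1.4  1.1 -2.6]
shift mm [ -0.5   1.  -22.2] turn deg [-0.01  0.02 -0.03] t 9.8167 pos [567.6 159.3 170.1] F [ 0.1  1.1 -3. ]
```

Request:
apply_moves([
  {"dx": 0,"dy": 0,"dz": 0.001,"wx": 0,"wy": 0,"wz": 0,"hand": 255},
  {"dx": 0,"dy": 0,"dz": 0.001,"wx": 0,"wy": 0,"wz": 0,"hand": 255},
  {"dx": 0,"dy": 0,"dz": 0,"wx": 0,"wy": 0,"wz": 0,"hand": 255},
])

```text
clock: 10.07
ee_pos: [568.6, 159.4, 168.4]
orientation: [0.178, 0.664, 0.702, 0.188]
wrist_force: [-0.1, 0.7, -2.8]
opening: 23.8
grasp_force: 39.8
```

Request:
apply_moves([
  {"dx": 0,"dy": 0,"dz": 0.0005,"wx": 0,"wy": 0,"wz": 0,"hand": 255},
  {"dx": 0,"dy": 0,"dz": 0.0005,"wx": 0,"wy": 0,"wz": 0,"hand": 255},
  {"dx": 0,"dy": 0,"dz": 0,"wx": 0,"wy": 0,"wz": 0,"hand": 255},
])

```text
clock: 10.32
ee_pos: [569.1, 159.3, 167.8]
orientation: [0.178, 0.664, 0.702, 0.188]
wrist_force: [-1.7, -1.5, 0.4]
opening: 23.9
grasp_force: 39.8
```

```bash
python3 -c "
from h import *
rel()"
```

```text
tcp in rail [-0.9  0.4 21. ] F board [-1.3 -1.4  1.2]
shift mm [ -0.4   0.9 -25. ] turn deg [-0.    0.03 -0.03] t 10.3167 pos [569.1 159.3 167.8] F [-1.7 -1.5  0.4]
```

Request:
apply_moves([
  {"dx": 0,"dy": 0,"dz": 0.0005,"wx": 0,"wy": 0,"wz": 0,"hand": 255},
  {"dx": 0,"dy": 0,"dz": 0.0005,"wx": 0,"wy": 0,"wz": 0,"hand": 255},
  {"dx": 0,"dy": 0,"dz": 0,"wx": 0,"wy": 0,"wz": 0,"hand": 255},
])

```text
clock: 10.57
ee_pos: [569.1, 159.3, 167.4]
orientation: [0.178, 0.664, 0.702, 0.188]
wrist_force: [-12.6, -4.5, 11.5]
opening: 23.6
grasp_force: 40.0
```

```bash
python3 - <<'E'
from h import *
rel();s=cam('scene');c=wcam()
a=cv2.resize(c['color'][20:260,156:356,::-1],(400,480),interpolation=cv2.INTER_CUBIC)
b=cv2.resize(s['color'][150:230,280:347,::-1],(400,480),interpolation=cv2.INTER_CUBIC)
b=cv2.resize(s['color'][150:230,297:364,::-1],(400,480),interpolation=cv2.INTER_CUBIC)
cv2.imwrite('pics/w5.png',np.hstack([a,np.clip(b*1.5,0,255).astype(np.uint8)]))
E
```

```text
tcp in rail [-1.   0.4 20.7] F board [-5.4 -3.8 16.4]
shift mm [ -0.4   1.  -25.3] turn deg [-0.02  0.04 -0.03] t 10.5667 pos [569.1 159.3 167.4] F [-12.6  -4.5  11.5]
```

View pics/w5.png

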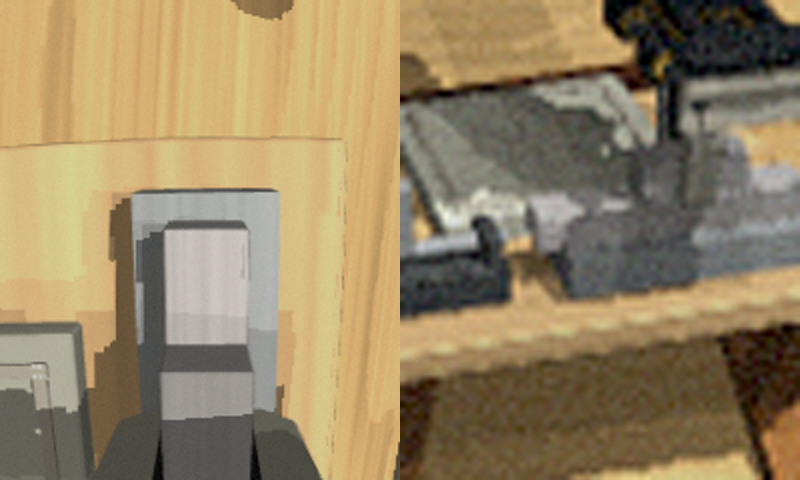

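The wrist view shows the bar on the rail, rail end at row 190 and bar end at row 225. The scene view shows no gap between bar and rail. The contact is stiff at full depth, so I'll relax and release.

Request:
apply_moves([
  {"dx": 0,"dy": 0,"dz": -0.0008,"wx": 0,"wy": 0,"wz": 0,"hand": 255},
  {"dx": 0,"dy": 0,"dz": 0,"wx": 0,"wy": 0,"wz": 0,"hand": 150},
  {"dx": 0,"dy": 0,"dz": 0,"wx": 0,"wy": 0,"wz": 0,"hand": 120},
  {"dx": 0,"dy": 0,"dz": 0,"wx": 0,"wy": 0,"wz": 0,"hand": 100},
  {"dx": 0,"dy": 0,"dz": 0,"wx": 0,"wy": 0,"wz": 0,"hand": 100},
])

```text
clock: 11.08
ee_pos: [569.4, 159.5, 167.6]
orientation: [0.178, 0.664, 0.702, 0.188]
wrist_force: [-0.0, 0.2, 0.3]
opening: 45.9
grasp_force: 0.0
```

Request:
apply_moves([
  {"dx": 0,"dy": 0,"dz": 0,"wx": 0,"wy": 0,"wz": 0,"hand": 100},
  {"dx": 0,"dy": 0,"dz": 0,"wx": 0,"wy": 0,"wz": 0,"hand": 100},
  {"dx": 0,"dy": 0,"dz": 0,"wx": 0,"wy": 0,"wz": 0,"hand": 100},
])

```text
clock: 11.33
ee_pos: [569.2, 159.4, 167.5]
orientation: [0.178, 0.664, 0.702, 0.188]
wrist_force: [1.2, 0.1, -0.5]
opening: 56.1
grasp_force: 0.0
```

Request:
apply_moves([
  {"dx": 0,"dy": 0,"dz": -0.01,"wx": 0,"wy": 0,"wz": 0,"hand": 100},
  {"dx": 0,"dy": 0,"dz": -0.03,"wx": 0,"wy": 0,"wz": 0,"hand": 100},
  {"dx": 0,"dy": 0,"dz": -0.03,"wx": 0,"wy": 0,"wz": 0,"hand": 160},
  {"dx": 0,"dy": 0,"dz": -0.03,"wx": 0,"wy": 0,"wz": 0,"hand": 255},
  {"dx": -0.02,"dy": 0,"dz": -0.01,"wx": 0,"wy": 0,"wz": 0,"hand": 255},
])

```text
clock: 11.75
ee_pos: [514.6, 138.2, 267.0]
orientation: [0.179, 0.663, 0.702, 0.19]
wrist_force: [1.1, -0.0, 1.6]
opening: 41.1
grasp_force: 0.0
```

```bash
python3 -c "
from h import *
rel()"
```

```text
tcp in rail [  0.6 -17.7 134.7] F board [ 1.7 -0.1  0.9]
shift mm [17.5 -1.  88.7] turn deg [ 0.26 -0.12  0.06] t 11.75 pos [514.6 138.2 267. ] F [ 1.1 -0.   1.6]
```

Request:
apply_moves([
  {"dx": -0.037,"dy": 0,"dz": 0,"wx": 0,"wy": 0,"wz": 0,"hand": 255},
  {"dx": -0.037,"dy": 0,"dz": 0,"wx": 0,"wy": 0,"wz": 0,"hand": 255},
  {"dx": -0.037,"dy": 0,"dz": 0,"wx": 0,"wy": 0,"wz": 0,"hand": 255},
  {"dx": -0.037,"dy": 0,"dz": 0,"wx": 0,"wy": 0,"wz": 0,"hand": 255},
  {"dx": -0.034,"dy": 0,"dz": 0,"wx": 0,"wy": 0,"wz": 0,"hand": 255},
])

```text
clock: 12.17
ee_pos: [525.0, -46.9, 263.8]
orientation: [0.179, 0.664, 0.702, 0.189]
wrist_force: [0.5, 0.2, 0.5]
opening: 7.7
grasp_force: 0.0
```

Request:
apply_moves([
  {"dx": 0,"dy": 0,"dz": 0,"wx": 0,"wy": 0,"wz": 0,"hand": 255},
  {"dx": 0,"dy": 0,"dz": 0,"wx": 0,"wy": 0,"wz": 0,"hand": 255},
  {"dx": 0,"dy": 0,"dz": 0,"wx": 0,"wy": 0,"wz": 0,"hand": 255},
])

```text
clock: 12.42
ee_pos: [525.1, -44.9, 263.0]
orientation: [0.178, 0.664, 0.702, 0.188]
wrist_force: [0.0, -0.9, 0.4]
opening: 0.2
grasp_force: 0.0
```

```bash
python3 - <<'E'
from h import *
rel();c=wcam();B=board()
print('pred knob top, mid',wproj(c,[RAIL+B@[-.5,-165,z] for z in(51,37)])/.64)
cv2.imwrite('pics/w6.png',cv2.resize(c['color'][:,:,::-1],(800,600),interpolation=cv2.INTER_CUBIC))
E
```

```text
tcp in rail [  -1.1 -201.1  131.2] F board [ 0.2 -0.9  0.4]
shift mm [201.1   1.   85.1] turn deg [-0.    0.01 -0.05] t 12.4167 pos [525.1 -44.9 263. ] F [ 0.  -0.9  0.4]
pred knob top, mid [[406.08541814 242.41921988]
 [405.94994482 237.92414433]]
```

View pics/w6.png

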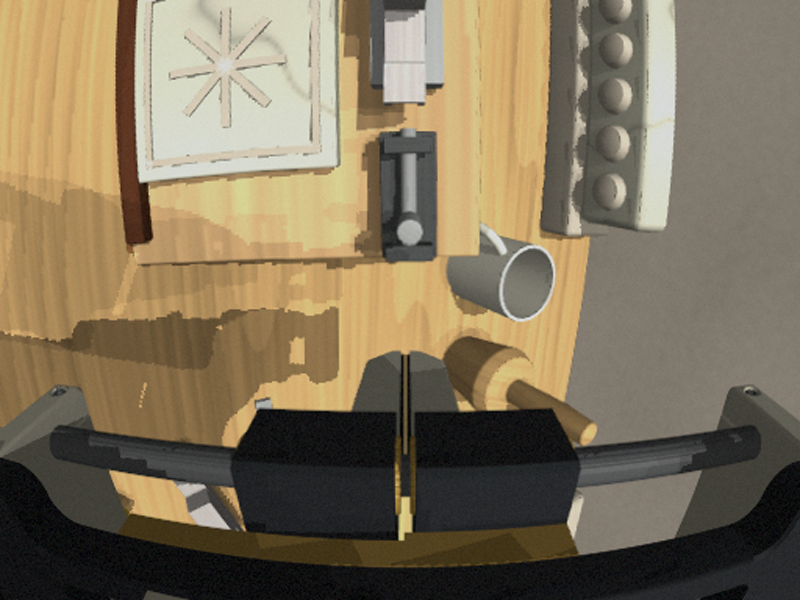

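The knob top shows at (409,232), and the rod at column 408 points at the staple (403,85). The fingers are shut and clear.

```bash
python3 - <<'E'
from h import *
c=load('wrist');B=board()
p=wplane(c,409*.64-.3,232*.64-.3,RAIL+B[:,2]*51,B[:,2]);print(np.round((p-RAIL)@B,1))
p=wplane(c,404*.64-.3,103*.64-.3,RAIL+B[:,2]*21,B[:,2]);print('staple end',np.round((p-RAIL)@B,1))
E
```

```text
[   0.8 -159.1   51. ]
staple end [ -1.8 -86.8  21. ]
```

Request:
apply_moves([
  {"dx": 0.018,"dy": 0.0015,"dz": 0,"wx": 0,"wy": 0,"wz": 0,"hand": 255},
  {"dx": 0,"dy": 0,"dz": 0.03,"wx": 0,"wy": 0,"wz": 0,"hand": 255},
  {"dx": 0,"dy": 0,"dz": 0.03,"wx": 0,"wy": 0,"wz": 0,"hand": 255},
  {"dx": 0,"dy": 0,"dz": 0.03,"wx": 0,"wy": 0,"wz": 0,"hand": 255},
  {"dx": 0,"dy": 0,"dz": 0.012,"wx": 0,"wy": 0,"wz": 0,"hand": 255},
])

```text
clock: 12.88
ee_pos: [576.6, -22.3, 172.2]
orientation: [0.176, 0.663, 0.703, 0.187]
wrist_force: [-0.5, -0.0, -1.2]
opening: 0.4
grasp_force: 0.0
```

Request:
apply_moves([
  {"dx": 0.002,"dy": 0,"dz": 0,"wx": 0,"wy": 0,"wz": 0,"hand": 255},
  {"dx": 0.002,"dy": 0,"dz": 0,"wx": 0,"wy": 0,"wz": 0,"hand": 255},
  {"dx": 0.002,"dy": 0,"dz": 0,"wx": 0,"wy": 0,"wz": 0,"hand": 255},
  {"dx": 0.002,"dy": 0,"dz": 0,"wx": 0,"wy": 0,"wz": 0,"hand": 255},
  {"dx": 0.002,"dy": 0,"dz": 0,"wx": 0,"wy": 0,"wz": 0,"hand": 255},
])

```text
clock: 13.3
ee_pos: [576.2, -14.1, 176.5]
orientation: [0.179, 0.664, 0.702, 0.188]
wrist_force: [-1.0, -3.3, 0.9]
opening: 0.4
grasp_force: 1.2
```

```bash
python3 -c "
from h import *
rel()"
```

```text
tcp in rail [   1.3 -173.2   29.9] F board [-0.6 -3.3  1.4]
shift mm [173.2  -1.2 -16.3] turn deg [0.11 0.04 0.  ] t 13.3 pos [576.2 -14.1 176.5] F [-1.  -3.3  0.9]
```

Request:
apply_moves([
  {"dx": 0.003,"dy": 0,"dz": 0,"wx": 0,"wy": 0,"wz": 0,"hand": 255},
  {"dx": 0.003,"dy": 0,"dz": 0,"wx": 0,"wy": 0,"wz": 0,"hand": 255},
  {"dx": 0.003,"dy": 0,"dz": 0,"wx": 0,"wy": 0,"wz": 0,"hand": 255},
  {"dx": 0.002,"dy": 0,"dz": 0,"wx": 0,"wy": 0,"wz": 0,"hand": 255},
])

```text
clock: 13.63
ee_pos: [575.7, -3.3, 175.6]
orientation: [0.178, 0.664, 0.702, 0.188]
wrist_force: [0.2, -2.3, 2.1]
opening: 0.7
grasp_force: 1.4
```

Request:
apply_moves([
  {"dx": 0.002,"dy": 0,"dz": 0,"wx": 0,"wy": 0,"wz": 0,"hand": 255},
  {"dx": 0.002,"dy": 0,"dz": 0,"wx": 0,"wy": 0,"wz": 0,"hand": 255},
  {"dx": 0.002,"dy": 0,"dz": 0,"wx": 0,"wy": 0,"wz": 0,"hand": 255},
])

```text
clock: 13.88
ee_pos: [575.3, 2.7, 175.3]
orientation: [0.178, 0.664, 0.702, 0.188]
wrist_force: [0.4, -2.7, 1.9]
opening: 0.5
grasp_force: 1.4
```

```bash
python3 -c "
from h import *
rel()"
```

```text
tcp in rail [   0.7 -156.4   28.8] F board [ 1.2 -2.7  1.5]
shift mm [156.4  -0.7 -17.2] turn deg [ 0.01  0.03 -0.03] t 13.8833 pos [575.3   2.7 175.3] F [ 0.4 -2.7  1.9]
```

Request:
apply_moves([
  {"dx": 0.002,"dy": 0,"dz": 0,"wx": 0,"wy": 0,"wz": 0,"hand": 255},
  {"dx": 0.002,"dy": 0,"dz": 0,"wx": 0,"wy": 0,"wz": 0,"hand": 255},
  {"dx": 0.002,"dy": 0,"dz": 0,"wx": 0,"wy": 0,"wz": 0,"hand": 255},
  {"dx": 0.002,"dy": 0,"dz": 0,"wx": 0,"wy": 0,"wz": 0,"hand": 255},
])

```text
clock: 14.22
ee_pos: [574.7, 10.7, 175.2]
orientation: [0.178, 0.664, 0.702, 0.188]
wrist_force: [0.5, -3.5, 2.8]
opening: 0.3
grasp_force: 1.4
```

Request:
apply_moves([
  {"dx": 0.002,"dy": 0,"dz": 0,"wx": 0,"wy": 0,"wz": 0,"hand": 255},
  {"dx": 0.002,"dy": 0,"dz": 0,"wx": 0,"wy": 0,"wz": 0,"hand": 255},
  {"dx": 0.002,"dy": 0,"dz": 0,"wx": 0,"wy": 0,"wz": 0,"hand": 255},
])

```text
clock: 14.47
ee_pos: [574.3, 16.7, 175.1]
orientation: [0.178, 0.664, 0.702, 0.188]
wrist_force: [-0.3, -2.0, 2.6]
opening: 0.1
grasp_force: 1.4
```

Request:
apply_moves([
  {"dx": 0.001,"dy": 0,"dz": 0,"wx": 0,"wy": 0,"wz": 0,"hand": 255},
  {"dx": 0.001,"dy": 0,"dz": 0,"wx": 0,"wy": 0,"wz": 0,"hand": 255},
  {"dx": 0,"dy": 0,"dz": 0,"wx": 0,"wy": 0,"wz": 0,"hand": 255},
])

```text
clock: 14.72
ee_pos: [574.1, 18.7, 175.1]
orientation: [0.178, 0.664, 0.702, 0.188]
wrist_force: [0.2, -0.9, 0.5]
opening: 0.6
grasp_force: 0.7
```

```bash
python3 -c "
from h import *
rel()"
```

```text
tcp in rail [   0.4 -140.3   28.8] F board [ 0.4 -0.9  0.3]
shift mm [140.3  -0.4 -17.3] turn deg [-0.02  0.01 -0.02] t 14.7167 pos [574.1  18.7 175.1] F [ 0.2 -0.9  0.5]
```

Travel is about 33 mm so far. I'll creep on to the hard stop.

Request:
apply_moves([
  {"dx": 0.001,"dy": 0,"dz": 0,"wx": 0,"wy": 0,"wz": 0,"hand": 255},
  {"dx": 0.001,"dy": 0,"dz": 0,"wx": 0,"wy": 0,"wz": 0,"hand": 255},
  {"dx": 0,"dy": 0,"dz": 0,"wx": 0,"wy": 0,"wz": 0,"hand": 255},
])

```text
clock: 14.97
ee_pos: [574.1, 19.7, 175.1]
orientation: [0.178, 0.664, 0.702, 0.188]
wrist_force: [-0.8, -10.1, 1.8]
opening: 0.6
grasp_force: 5.3
```

Request:
apply_moves([
  {"dx": 0.0005,"dy": 0,"dz": 0,"wx": 0,"wy": 0,"wz": 0,"hand": 255},
  {"dx": 0.0005,"dy": 0,"dz": 0,"wx": 0,"wy": 0,"wz": 0,"hand": 255},
])

```text
clock: 15.13
ee_pos: [574.2, 20.0, 175.2]
orientation: [0.179, 0.664, 0.701, 0.187]
wrist_force: [-2.0, -22.6, 2.6]
opening: 0.6
grasp_force: 10.8
```

```bash
python3 -c "
from h import *
rel()"
```

```text
tcp in rail [   0.5 -139.    28.8] F board [ -1.5 -22.4   3.9]
shift mm [139.   -0.5 -17.6] turn deg [ 0.01  0.14 -0.03] t 15.1333 pos [574.2  20.  175.2] F [ -2.  -22.6   2.6]
```

Request:
apply_moves([
  {"dx": -0.005,"dy": 0,"dz": 0,"wx": 0,"wy": 0,"wz": 0,"hand": 255},
  {"dx": -0.01,"dy": 0,"dz": 0,"wx": 0,"wy": 0,"wz": 0,"hand": 255},
  {"dx": -0.01,"dy": 0,"dz": -0.02,"wx": 0,"wy": 0,"wz": 0,"hand": 255},
  {"dx": -0.01,"dy": 0,"dz": -0.035,"wx": 0,"wy": 0,"wz": 0,"hand": 255},
  {"dx": -0.02,"dy": 0,"dz": -0.03,"wx": 0,"wy": 0,"wz": 0,"hand": 255},
])

```text
clock: 15.55
ee_pos: [533.2, -35.0, 248.8]
orientation: [0.176, 0.664, 0.702, 0.187]
wrist_force: [0.3, -0.7, 0.3]
opening: 0.5
grasp_force: 0.0
```

Request:
apply_moves([
  {"dx": -0.005,"dy": 0,"dz": -0.015,"wx": 0,"wy": 0,"wz": 0,"hand": 255},
  {"dx": 0,"dy": 0,"dz": 0,"wx": 0,"wy": 0,"wz": 0,"hand": 255},
  {"dx": 0,"dy": 0,"dz": 0,"wx": 0,"wy": 0,"wz": 0,"hand": 255},
  {"dx": 0,"dy": 0,"dz": 0,"wx": 0,"wy": 0,"wz": 0,"hand": 255},
])

```text
clock: 15.88
ee_pos: [527.2, -40.7, 260.6]
orientation: [0.177, 0.664, 0.702, 0.188]
wrist_force: [1.1, 0.3, -0.9]
opening: 0.4
grasp_force: 0.0
```

```bash
python3 - <<'E'
from h import *
rel();c=wcam();s=cam('scene')
a=cv2.resize(c['color'][0:200,190:340,::-1],(450,600),interpolation=cv2.INTER_CUBIC)
b=cv2.resize(s['color'][150:230,285:330,::-1],(338,600),interpolation=cv2.INTER_CUBIC)
cv2.imwrite('pics/w7.png',np.hstack([a,np.clip(b*1.5,0,255).astype(np.uint8)]))
E
```

```text
tcp in rail [  -0.3 -197.   127.9] F board [ 0.5  0.3 -1.4]
shift mm [197.    0.3  82. ] turn deg [-0.1  -0.02 -0.04] t 15.8833 pos [527.2 -40.7 260.6] F [ 1.1  0.3 -0.9]
```

View pics/w7.png

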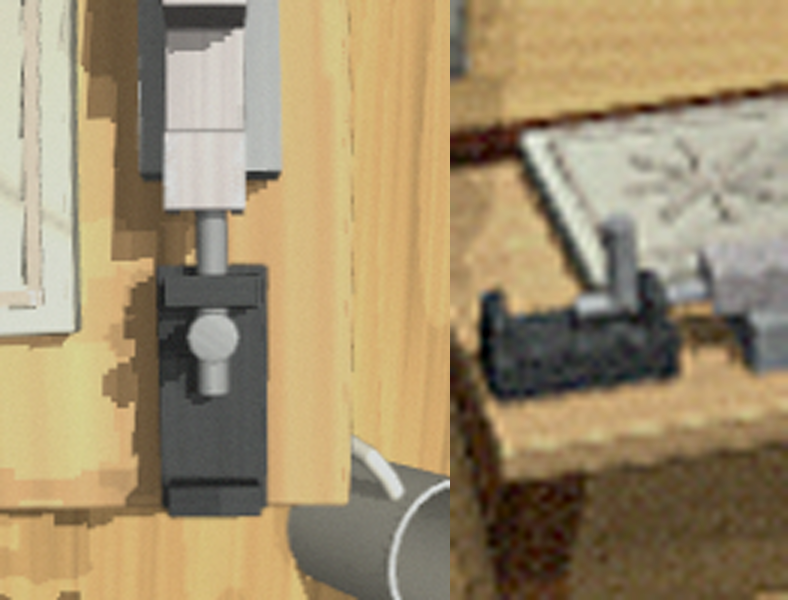

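The rod now enters the staple (crop 210,215), the knob sits near the forward guide at (213,338), and the bar is flat on the rail.

```bash
python3 - <<'E'
from h import *
c=load('wrist');B=board()
p=wplane(c,190+213/3-.3,338/3-.3,RAIL+B[:,2]*51,B[:,2]);y=((p-RAIL)@B)[1];print(y+159.1)
if y+159.1>32: print(finish_job())
E
```

```text
34.20727259660636
the job is handed in; nothing more can be done
None
```

The five-toothed stop is fully seated in the rail with its staple towards the bolt. The bolt is shot through the staple to its hard stop (about 34 of 35 mm by camera). The gripper is clear, and the job was handed in at about 16 s; the hand-in returned no verdict.

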